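Lever up the battery cover in the radio room

ROBOT

A 7-joint arm with a two-finger parallel gripper is mounted at the origin on the work surface. World frame = base frame: x ahead of the robot, y to its left, z up, the work surface at z = 0. Lengths are in m, angles in rad, forces in N, time in s.
With the tool pointing down it reaches from about 0.4 to 0.85 m from the base axis. Payload 10.4 kg.
Tool frame: the origin (TCP) lies midway between the tips of the shut fingers; the grasp point (between the pads) lies 19 mm behind it (grip_point_offset is the distance from the TCP to the grasp point, in m); y points along the fingers, z is the direction in which the jaws open and shut, and the axes are right-handed (so a half turn about y gives the same grasp; the last joint's range is limited). The gripper opens to 85 mm and grips with 20 to 120 N. Pads are 22 mm wide; open, the fingers measure 114 mm over their backs; the gripper's body (76 mm by 85 mm) begins 54 mm behind the grasp point. The pads swing forward as they close: fully open they stand 13 mm farther back than shut.
Start: joints at [-1.241, 0.332, -0.065, 1.46, 0.022, 1.35, -0.088], TCP at [0.216, 0.587, 0.231] pointing down, gripper open.
Joint ranges: [-2.6, 2.6], [-0.5, 2.12], [-1.47, 1.34], [0.16, 2.42], [-1.27, 4.41], [0.06, 2.06], [-2.6, 2.6]. Speed limits (rad/s): [2.22, 2.22, 2.79, 2.79, 3.14, 3.14, 3.14].

INTERFACE

Orientations are given as a unit quaternion [x, y, z, w].
In Python, from workcell import * gives the robot as it stands.
- The arm moves only by the tool send_rows, never from a script. Its argument "motion" is a list of rows, each a list of 7 numbers: the opening in per cent of the stroke, from 0 (shut) to 100 (fully open), then the shift along the tool's x, y, z in m, then the turn, a rotation vector about the tool's x, y, z in rad. In form: [[claw, tx, ty, tz, ax, ay, az], ...]. A call has 1 to 10 rows; each row is the pose to reach, as a shift and turn from the pose commanded when the call began, along the tool's axes at that moment; what a row does not reach only later rows make up. A row lasts 1/12 s, in which the tool goes at most 41.7 mm and 7.16 degrees, less where a joint would pass 70% of its speed; a pose out of reach is approached as far as the arm can. A call with a gripper value outside its range is refused whole. The fingers move at their own pace and stop on an object; "squeeze" is the grip in N (left out, the last holds). Time passes only in rows, so rows that repeat a pose let the fingers close. It gives the time, the measured TCP pose, the force and the opening at its end, in the units of the state.
- get_obs(): the state, without advancing time (a new reading comes with each control period).
- camera(name): name is "scene" or "top"; returns a dict with "pixels" (384x512x3 uint8, red, green, blue), "range_z" (384x512 float32, m along the optical axis (not along the pixel's ray), 0 where there is no reading), "fovy" (degrees; the focal length in pixels is half the picture's height over the tangent of half this angle, whatever the lens; pixels are square), "cx", "cy" (the principal point, pixels), "view" (4x4, takes a point from world to camera coordinates). Camera axes: x right, y down, z forward; pixel columns grow to the right and rows downward; lengths in m; the calibration is good to about 2 mm. A picture is of the moment at which its call begins.
- hand_in(): hands the job in, once; it reports no verdict.
The state is a dict: "clock": time; "joint_pos": joint angles; "joint_velocities": joint speeds; "tau": joint torques, N m; "position": TCP position; "ee_rot": TCP orientation; "ft_force": force on the tool from outside, world axes, zero at the start; "torque": the same for the moment, N m; "grip_width": opening from 0.0 (shut) to 1.0 (fully open).
Only numpy, scipy, OpenCV 4.12 (cv2) and the standard library are available. Lean on these libraries where they do the work, as an engineer would, in place of code of your own. Each camera call takes 0.05 s, during which the arm holds its last target.

TASK

Someone left a handheld radio lying on the heavy steel cover of the backup-battery box. With the fingertips, push it across onto the flush deck beside the cover, so that it lies wholly off the cover; then press the long end of the lever right down, so that its toe raises the cover, and finish while holding it down there. Do not pick anything up, do not raise the cover by hand or with the radio still on it, and leave the other things on the desk alone.

Things in the scene. Friction and masses are not known exactly. Their poses are not given: they have to be found in the camera images.
- battery_box: Grey steel box fixed on the desk, at various places and yaws. Origin at desk height, z up. In its frame (mm): the cover spans x -60 to 60, y -100 to 50, top 70 above the desk. The lever stand is at y -163; the lever runs along x = 0 from y -81 (toe, under the cover's lip) to y -370 (long end). Under it lie a base strip 75 wide, 6 high, and a rubber bumper 18 high at y -345
- cover (a joint): Angle of the heavy steel cover (plate 120 x 150 x 12, about 2 kg), in rad: 0 shut, growing as the lip edge at y -100 rises; hinged along the box's x direction at y 50. It falls shut by itself. With the lever right down on its bumper it reads about 0.255
- radio_mid (a point): Centre of the loose handheld radio lying on its back on the cover (black, body 54 wide x 95 long x 30 high, about 0.25 kg), 15 above what it lies on. Its y axis runs along its length to the head, where a stub antenna stands out 31 (at x -15); x runs across. It lies roughly (12 degrees) along the box's y axis, and slides when pushed
- radio_head (a point): Middle of the antenna end face of that radio's body, 47.5 from radio_mid along its y axis; 15 above the surface it lies on
- radio_foot (a point): Middle of the opposite end face of that radio's body, 47.5 from radio_mid against its y axis; 15 above the surface it lies on
- lever_pad (a point): Centre of the top of the rubber pad (48 across x 54 along) at the long end of the loose lever. At rest the pad slopes 14 degrees, its centre about 124 above the desk; right down, on the bumper, about 34, sloping the other way and 5 further to the box's -y. It takes 1 to 5 N to press; let go, it comes back up under the cover's weight
- lever_axis (a point): Centre of the lever's cross pin (diameter 12, 66 long, along the box's x), which merely rests in two open notches of the stand, 69 above the desk; the pad is 190 from it, the toe 77
- saddle (a point): Fixed point of the stand where the lever's cross pin belongs
- spare_radio: Bystander: a second handheld radio, standing upright, 54 x 30 x 127 high with antenna, origin under its centre
- mug: Bystander: white mug, diameter 76, height 90, origin under its centre
- tape: Bystander: grey roll of tape lying flat, diameter 90, height 30, origin under its centre
- deck (a point): Centre of the top of the box's fixed deck, which lies on the box's +x side of the cover, flush with it (at most 1 mm lower), 70 above the desk. In the box's frame it spans x 62 to 195, y -105 to 70, and has a rim 10 high above it along its far edge (x 196 to 202). The seam to the cover is at x 61
Not all that is in view belongs to the job. What is shaped like the part that bears radio_mid but red or yellow is not meant.

How it is judged:
On the way, in this order (a step that is already met when the one before it is completed fails the run):
1. the radio lies on the deck, wholly off the cover (x of each of radio_head, radio_foot in the frame of battery_box above 0.088 m and value of joint cover below 0.05 rad), for 0.1 s.
2. the lever has been pressed down and the cover is raised (value of joint cover above 0.22 rad and contact force between the fingers and lever above 0.5 N), for 0.2 s.
At the end, for the whole second after the job is handed in: Fingers still press the lever (over 0.5 N): pad below 52 mm, pin in its notches (12 mm), cover raised over 0.22 rad. The radio lies flat on the deck, both end points over 88 mm in the box's x (26 mm past the seam). Bystanders within 25 mm of their starts (all of step 2 and height (world z) of lever_pad below 0.052 m and distance between lever_axis and saddle below 0.012 m and x of each of radio_head, radio_foot in the frame of battery_box above 0.088 m and height (world z) of radio_mid between 0.075 and 0.1 m and angle between radio_mid's own z axis and vertical below 0.2 rad and distance of each of spare_radio, mug, tape from where it was at the start of the episode below 0.025 m); the arm keeps its last pose, push and grip.
It fails at once if the radio is lifted, or falls off the box (height (world z) of radio_mid above 0.115 m or height (world z) of radio_mid below 0.06 m).
It fails at once if the lever is lifted or knocked out of its notches (distance between lever_axis and saddle above 0.02 m).
It fails at once if the cover is raised with the radio on it (value of joint cover above 0.06 rad and x of any of radio_head, radio_foot in the frame of battery_box below 0.08 m).
It fails at once if the cover is raised by hand (value of joint cover above 0.06 rad and contact force between any of the fingers, the arm and cover above 1 N).
It fails at once if a bystander is moved or tipped (distance of any of spare_radio, mug, tape from where it was at the start of the episode above 0.04 m or angle between any of spare_radio, mug's own z axis and vertical above 0.6 rad).
It also fails if it takes over 42 s, if anything falls off the work surface, if the arm or the gripper's body presses on something with over 40 N, if the wrist force passes 120 N, or if a joint passes its speed limit or range.

## Working session

There is one attempt and no reset: what is moved stays moved. The work goes in short steps, Python scripts to look and compute and a tool call to move; the robot and the scene stay as the last step left them, time stands still between calls to the robot, and variables do not carry over. Pictures are saved under pics/ and viewed, and the job is handed in when it is done.

Besides the shell and the picture viewer there is one more tool, called after "Request:" in YAML: its name, and indented under it one key for each argument. send_rows: Moves the arm, as the interface text tells. Its arguments: {"type":"object","properties":{"motion":{"type":"array"},"squeeze":{"type":"number"}},"required":["motion"]}

```bash
mkdir -p pics; ls
python3 - <<'E'
from workcell import *
import cv2
o=get_obs();print(o)
for n in("scene","top"):
    c=camera(n);print(n,c["fovy"],c["cx"],c["cy"],c["view"].round(4).tolist())
    cv2.imwrite(f"pics/{n}0.png",c["pixels"][:,:,::-1])
    import numpy as np;np.savez(f"{n}0.npz",**c)
E
```

```text
pics
{'clock': 0.0, 'joint_pos': array([-1.24057814,  0.33291207, -0.06469343,  1.46095037,  0.02161512,
        1.34988182, -0.08849713]), 'joint_velocities': array([-0.00061768, -0.00223733,  0.00050331, -0.00115999, -0.00053546,
        0.00020377,  0.00093386]), 'tau': array([ 8.39674340e-05, -6.25444579e+01,  4.94253798e-02, -3.91596437e+01,
        1.62039668e-02,  9.65003361e-03,  5.23599306e-05]), 'position': array([0.21584881, 0.58614543, 0.23048649]), 'ee_rot': array([ 0.69664475, -0.1241479 ,  0.12402547, -0.69562279]), 'ft_force': array([ 0.09669262,  0.41467551, -0.60789589]), 'torque': array([ 0.00629822, -0.02669636, -0.00552396]), 'grip_width': 1.0039598342045561}
scene 57.22823987866578 254.7573885166033 185.23610031528187 [[0.52, 0.8541, 0.0137, -0.3226], [0.7175, -0.428, -0.5496, -0.3085], [-0.4635, 0.2956, -0.8353, 1.2245], [0.0, 0.0, 0.0, 1.0]]
top 47.38208850023187 251.03065768621067 192.13646454581206 [[0.0024, -1.0, -0.0007, 0.0688], [-0.9947, -0.0023, -0.1025, 0.5558], [0.1025, 0.0009, -0.9947, 1.1897], [0.0, 0.0, 0.0, 1.0]]
```

View pics/scene0.png

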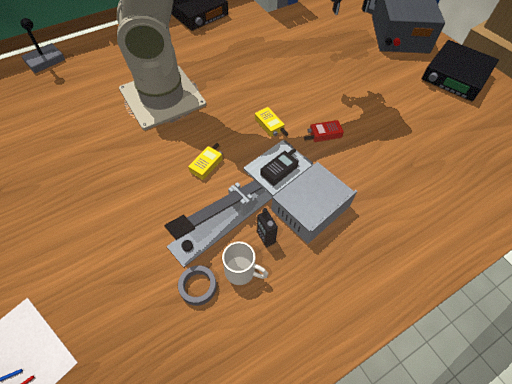

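View pics/top0.png

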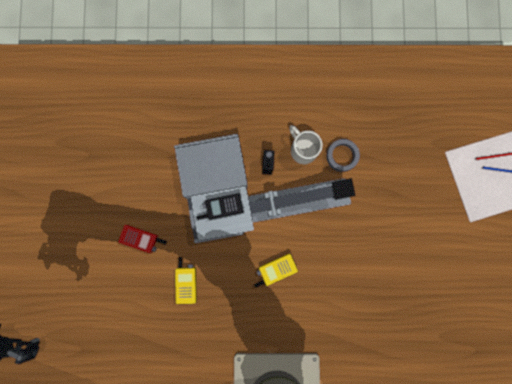

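The scene picture shows the cover with the black radio near (280,165), the deck at (313,200), and the lever pad at (180,226). In the top picture the radio is at (225,206), the deck at (210,165) and the pad at (343,189). So box +x points up in the top image, away from the robot.

```bash
cat > h.py <<'E'
import numpy as np,cv2
def load(n): return dict(np.load(n))
def f(c): return 192/np.tan(np.radians(float(c["fovy"]))/2)
def cast(c,u,v,z):
    F=f(c);V=c["view"];R=V[:3,:3];t=V[:3,3];o=-R.T@t
    d=R.T@np.array([(u-c["cx"])/F,(v-c["cy"])/F,1.]);return o+d*(z-o[2])/d[2]
def pts(c):
    F=f(c);V=c["view"];R=V[:3,:3];t=V[:3,3]
    v,u=np.mgrid[:384,:512];Z=c["range_z"]
    P=np.stack([(u-c["cx"])/F*Z,(v-c["cy"])/F*Z,Z],-1);return (P-t)@R
def proj(c,p):
    q=c["view"][:3,:3]@np.asarray(p)+c["view"][:3,3];return q[:2]/q[2]*f(c)+[c["cx"],c["cy"]]
E
python3 - <<'E'
from h import *
for n,(a,b,w,h) in(("top",(165,120,200,135)),("scene",(150,130,220,165))):
    c=load(n+"0.npz");im=c["pixels"][b:b+h,a:a+w,::-1]
    s=4 if n=="top" else 3.6
    cv2.imwrite(f"pics/{n}z.png",cv2.resize(im,None,fx=s,fy=s,interpolation=cv2.INTER_CUBIC))
c=load("top0.npz");P=pts(c);z=P[...,2]
print("desk z",np.median(z[300:340,330:400]))
# plane 70 top region
m=((abs(z-0.070)<.006)).astype(np.uint8);m[:, :150]=0;m[:,270:]=0
cn,_=cv2.findContours(m,0,2)
k=max(cn,key=cv2.contourArea);r=cv2.minAreaRect(k);print(cv2.contourArea(k),r)
for q in cv2.boxPoints(r): print(q,cast(c,*q,.07).round(4))
# rim
m2=((z>.074)&(z<.09));print("rim",m2[120:180,165:260].sum())
# radio
m3=((z>.088)&(z<.115)).astype(np.uint8);m3[:,:190]=0;m3[:,250:]=0;m3[:185]=0;m3[230:]=0
cn,_=cv2.findContours(m3,0,2);k=max(cn,key=cv2.contourArea);r=cv2.minAreaRect(k);print("radio",r,cast(c,*r[0],.1))
for q in cv2.boxPoints(r): print(q,cast(c,*q,.10).round(4))
# pad
hs=c["pixels"].max(-1)
m4=((hs<50)&(z>.09)&(z<.15)).astype(np.uint8);m4[:,:320]=0;m4[:,370:]=0;
cn,_=cv2.findContours(m4,0,2);k=max(cn,key=cv2.contourArea);r=cv2.minAreaRect(k);print("pad",r)
print(P[m4>0].mean(0),P[m4>0].min(0),P[m4>0].max(0))
E
```

```text
desk z 0.0001570489183573932
5661.5 ((214.88868713378906, 188.73960876464844), (95.27716064453125, 64.9924087524414), 79.3803482055664)
[174.16983 147.90565] [0.6717 0.2793 0.07  ]
[238.04907 135.9283 ] [0.7052 0.1059 0.07  ]
[255.60754 229.57356] [0.4511 0.0577 0.07  ]
[191.7283  241.55092] [0.4189 0.2274 0.07  ]
rim 271
radio ((218.78848266601562, 207.4423065185547), (20.788307189941406, 47.26398468017578), 78.69007110595703) [0.50788185 0.15417498 0.1       ]
[193.57693 201.88461] [0.5223 0.2202 0.1   ]
[239.9231  192.61539] [0.5469 0.0992 0.1   ]
[244.00003 213.     ] [0.4935 0.0883 0.1   ]
[197.65387 222.26923] [0.4691 0.2088 0.1   ]
pad ((342.43243408203125, 188.59458923339844), (17.09749412536621, 21.04306983947754), 80.53767395019531)
[ 0.55542563 -0.16501971  0.12387595] [ 0.53145284 -0.19320854  0.1099428 ] [ 0.5796709  -0.13955269  0.1324576 ]
```

View pics/topz.png

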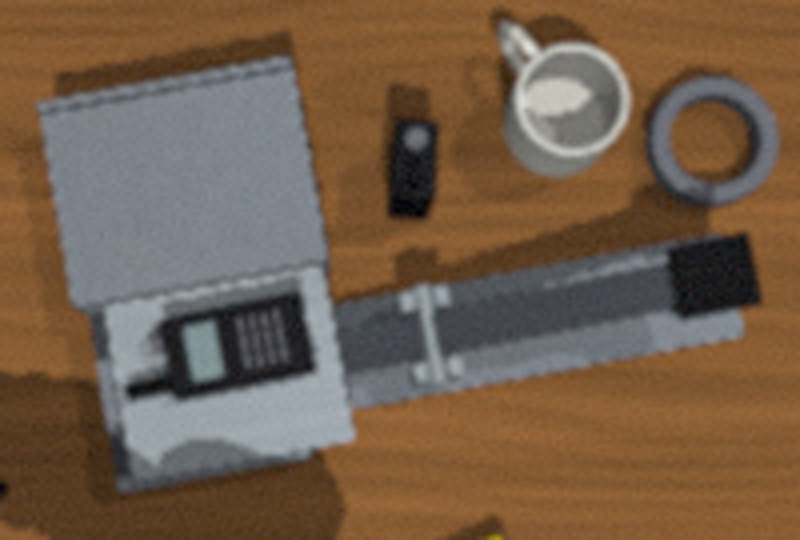

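View pics/scenez.png

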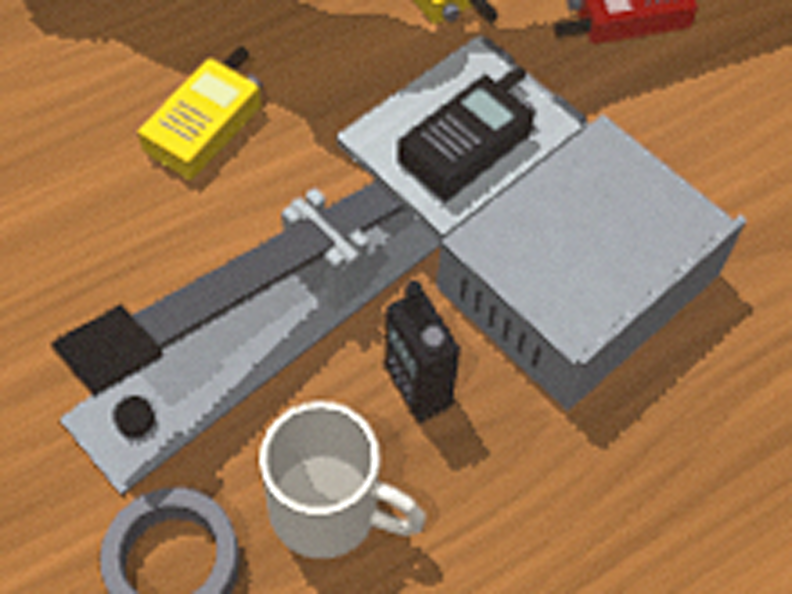

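Run:
```python
from h import *
c=load("top0.npz")
Z=lambda x,y:((x+.5)/4-.5+165,(y+.5)/4-.5+120)
for n,x,y,z in [("deck/seam R",328,268,.07),("cover nearR",355,440,.07),("deck/seam L",76,303,.07),("rim L",38,103,.08),("rim R",292,58,.08),("pin top",424,285,.075),("pin bot",437,378,.075),
 ("rad HL",165,322,.1),("rad HR far foot",300,295,.1),("rad near foot",313,372,.1),("rad near head",180,397,.1),
 ("base R far",0,0,0)]:
    print(n,cast(c,*Z(x,y),z).round(4))
s=load("scene0.npz")
Y=lambda x,y:((x+.5)/3.6-.5+150,(y+.5)/3.6-.5+130)
for n,x,y,z in [("cover near R",338,136,.07),("seam R",442,232,.07),("deck far R",577,362,.07),("deck L far",742,220,.08),("deck L seam",605,117,.07),("rad nearfoot",400,148,.1),("rad farfoot",447,183,.1),("rad farhead",533,115,.1),
 ("bumper",134,405,.024),("spare ant",414,292,.127)]:
    print(n,cast(s,*Y(x,y),z).round(4))
# dark body mask of radio at z>.09
P=pts(c);z=P[...,2]
m=((z>.09)&(z<.11)&(c["pixels"].max(-1)<140));m[:,:190]=0;m[:,250:]=0;m[:185]=0;m[230:]=0
m=cv2.morphologyEx(m.astype(np.uint8),cv2.MORPH_OPEN,np.ones((7,7)))
q=P[m>0];r=cv2.minAreaRect((q[:,:2]*1000).astype(np.float32));print(r,m.sum())
ys,xs=np.nonzero(m);k=max(cv2.findContours(m,0,2)[0],key=cv2.contourArea)
w=np.array([cast(c,*a,.1)[:2] for a in k[:,0]]);r=cv2.minAreaRect((w*1000).astype(np.float32));print(r,cv2.boxPoints(r))
print(np.median(q[:,2]))
```

```text
deck/seam R [0.5662 0.082  0.07  ]
cover nearR [0.4509 0.0636 0.07  ]
deck/seam L [0.5422 0.2512 0.07  ]
rim L [0.6766 0.2778 0.08  ]
rim R [0.7079 0.1067 0.08  ]
pin top [0.5543 0.0176 0.075 ]
pin bot [0.4921 0.0091 0.075 ]
rad HL [0.527  0.1881 0.1   ]
rad HR far foot [0.5449 0.1    0.1   ]
rad near foot [0.4945 0.0912 0.1   ]
rad near head [0.478  0.1777 0.1   ]
base R far [0.7693 0.3212 0.    ]
cover near R [0.4532 0.0643 0.07  ]
seam R [0.5673 0.0857 0.07  ]
deck far R [0.7035 0.1083 0.07  ]
deck L far [0.6761 0.2759 0.08  ]
deck L seam [0.5438 0.2525 0.07  ]
rad nearfoot [0.5051 0.0872 0.1   ]
rad farfoot [0.549  0.0999 0.1   ]
rad farhead [0.5303 0.1891 0.1   ]
bumper [ 0.5538 -0.1631  0.024 ]
spare ant [0.6251 0.0225 0.127 ]
((514.6130981445312, 124.63441467285156), (53.98366928100586, 62.78520965576172), 11.42015552520752) 486
((514.2291259765625, 124.56592559814453), (53.971336364746094, 62.803314208984375), 11.454450607299805) [[481.54492 149.9831 ]
 [494.01697  88.43065]
 [546.9133   99.14876]
 [534.4413  160.7012 ]]
0.10033669747717669
```

```bash
cat >> h.py <<'E'
from scipy.spatial.transform import Rotation as Ro
YAW=np.radians(10.2);O=np.array([.4935,.174,0]);B=Ro.from_euler('z',YAW)
def w(x,y,z): return O+B.apply([x,y,z])
def b(p): return B.inv().apply(np.asarray(p)-O)
def rel(o,target,Rt):
    R=Ro.from_quat(o["ee_rot"]);return R.inv().apply(target-o["position"]).round(4),(R.inv()*Rt).as_rotvec().round(4)
E
python3 - <<'E'
from h import *
from workcell import *
o=get_obs();R=Ro.from_quat(o["ee_rot"]);print(R.as_matrix().round(3));print("box tcp",b(o["position"]))
# target: tool y=-Z, tool z=+-box y, 
ey=B.apply([0,1,0]);
for s in(1,-1):
    zt=s*ey;yt=np.array([0,0,-1.]);xt=np.cross(yt,zt);Rt=Ro.from_matrix(np.c_[xt,yt,zt])
    print(s,xt.round(3),rel(o,w(-.06,-.037,.16),Rt))
c=load("top0.npz")
for n,u,v,z in[("mug",(570)/4+165,(100)/4+120,.09),("tape",713/4+165,138/4+120,.03)]: print(n,b(cast(c,u,v,z)))
for p in[(.5469,.0995,0),(.5,.0893,0),(.5287,.1887,0),(.478,.1777,0)]:print(b(p).round(4))
print("pad",b([.5554,-.165,0]),"pin",b([.523,.0134,0]))
E
```

```text
[[ 0.938 -0.     0.346]
 [-0.346 -0.001  0.938]
 [ 0.    -1.    -0.001]]
box tcp [-0.2002542   0.45485436  0.23060894]
1 [0.984 0.177 0.   ] (array([ 0.3699,  0.0711, -0.3531]), array([ 1.200e-03, -5.308e-01, -2.000e-04]))
-1 [-0.984 -0.177 -0.   ] (array([ 0.3699,  0.0711, -0.3531]), array([3.0000e-04, 2.6108e+00, 1.6000e-03]))
mug [ 0.13481771 -0.28285152  0.09      ]
tape [ 0.10188942 -0.38645021  0.03      ]
[ 0.0394 -0.0828  0.    ]
[-0.0086 -0.0845  0.    ]
[0.0372 0.0082 0.    ]
[-0.0146  0.0064  0.    ]
pad [ 0.00088998 -0.34460386  0.        ] pin [ 0.00059396 -0.16328581  0.        ]
```

Request:
send_rows:
  motion:
    - [50, 0.37, 0, -0.353, 0, -0.531, 0]
    - [50, 0.37, 0, -0.353, 0, -0.531, 0]
    - [50, 0.37, 0, -0.353, 0, -0.531, 0]
    - [50, 0.37, 0, -0.353, 0, -0.531, 0]
    - [50, 0.37, 0, -0.353, 0, -0.531, 0]
    - [50, 0.37, 0, -0.353, 0, -0.531, 0]
    - [50, 0.37, 0, -0.353, 0, -0.531, 0]
    - [50, 0.37, 0, -0.353, 0, -0.531, 0]
    - [50, 0.37, 0, -0.353, 0, -0.531, 0]
    - [50, 0.37, 0, -0.353, 0, -0.531, 0]

```text
clock: 0.93
position: [0.3988, 0.2123, 0.2312]
ee_rot: [-0.704, -0.063, 0.063, 0.704]
ft_force: [0.6, 0.3, 0.8]
grip_width: 0.501
```

```bash
cat > st.py <<'E'
from h import *
from workcell import *
import sys
o=get_obs();ey=B.apply([0,1,0]);yt=np.array([0,0,-1.]);Rt=Ro.from_matrix(np.c_[np.cross(yt,ey),yt,ey])
print(o["clock"],"box tcp",b(o["position"]).round(4),"F",o["ft_force"].round(2),"grip",round(o["grip_width"],3))
if len(sys.argv)>3: print(rel(o,w(*map(float,sys.argv[1:4])),Rt))
E
python3 st.py -.06 -.037 .16
```

```text
0.9333 box tcp [-0.0864  0.0544  0.2312] F [0.58 0.34 0.79] grip 0.501
(array([ 0.0264,  0.0712, -0.0915]), array([-0.0003,  0.0002, -0.0001]))
```

Request:
send_rows:
  motion:
    - [50, 0.026, 0, -0.04, 0, 0, 0]
    - [50, 0.026, 0, -0.08, 0, 0, 0]
    - [50, 0.026, 0.02, -0.09, 0, 0, 0]
    - [50, 0.026, 0.05, -0.09, 0, 0, 0]
    - [50, 0.026, 0.071, -0.09, 0, 0, 0]
    - [50, 0.026, 0.071, -0.09, 0, 0, 0]
    - [50, 0.026, 0.071, -0.09, 0, 0, 0]

```text
clock: 1.52
position: [0.4395, 0.1302, 0.16]
ee_rot: [0.705, 0.062, -0.064, -0.704]
ft_force: [-0.5, 0.6, 0.7]
grip_width: 0.499
```

```bash
python3 st.py -.055 -.037 .08
python3 - <<'E'
from workcell import *
import cv2
c=camera("scene");cv2.imwrite("pics/s1.png",cv2.resize(c["pixels"][90:310,140:390,::-1],None,fx=3,fy=2.7))
E
```

```text
1.5167 box tcp [-0.0609 -0.0335  0.16  ] F [-0.45  0.6   0.7 ] grip 0.499
(array([ 0.0061,  0.08  , -0.0034]), array([ 0.0007,  0.0002, -0.0021]))
```

View pics/s1.png

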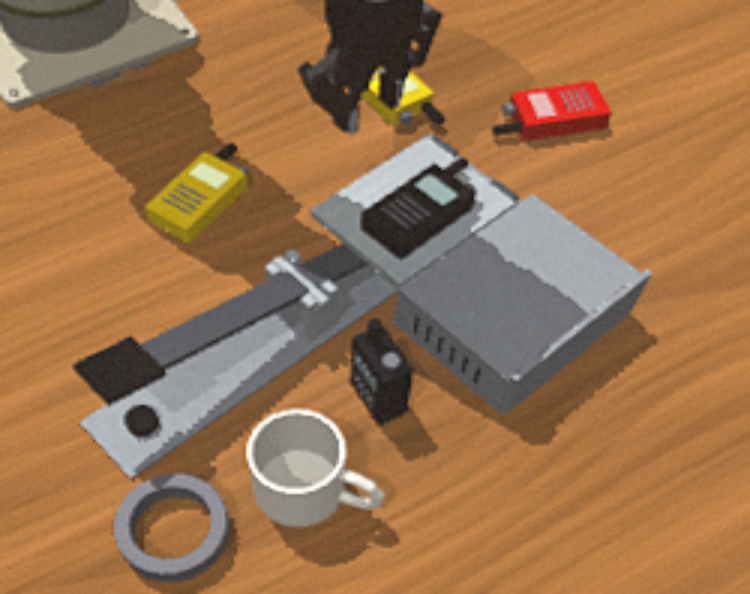

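Open fingers stand clear on the near side of the radio, which has not moved. I'll descend next, then push.

Request:
send_rows:
  motion:
    - [50, 0.002, 0.02, -0.004, 0, 0, 0]
    - [50, 0.002, 0.04, -0.004, 0, 0, 0]
    - [50, 0.002, 0.055, -0.004, 0, 0, 0]
    - [50, 0.002, 0.068, -0.004, 0, 0, 0]
    - [50, 0.002, 0.076, -0.004, 0, 0, 0]
    - [50, 0.002, 0.081, -0.004, 0, 0, 0]
    - [50, 0.002, 0.081, -0.004, 0, 0, 0]

```text
clock: 2.15
position: [0.4429, 0.1271, 0.0795]
ee_rot: [-0.704, -0.063, 0.063, 0.704]
ft_force: [-0.3, -0.6, 0.8]
grip_width: 0.505
```

```bash
python3 st.py -.02 -.037 .079
```

```text
2.15 box tcp [-0.0581 -0.0372  0.0795] F [-0.29 -0.56  0.79] grip 0.505
(array([0.0381, 0.0005, 0.0002]), array([-0.0001,  0.0005,  0.0001]))
```

Request:
send_rows:
  motion:
    - [50, 0.012, 0, 0, 0, 0, 0]
    - [50, 0.022, 0, 0, 0, 0, 0]
    - [50, 0.028, 0, 0, 0, 0, 0]
    - [50, 0.033, 0, 0, 0, 0, 0]
    - [50, 0.038, 0, 0, 0, 0, 0]
    - [50, 0.044, 0, 0, 0, 0, 0]
    - [50, 0.05, 0, 0, 0, 0, 0]
    - [50, 0.056, 0, 0, 0, 0, 0]
    - [50, 0.062, 0, 0, 0, 0, 0]
    - [50, 0.068, 0, 0, 0, 0, 0]

```text
clock: 2.98
position: [0.5102, 0.139, 0.0793]
ee_rot: [-0.704, -0.063, 0.063, 0.704]
ft_force: [-2.0, -1.1, 1.6]
grip_width: 0.497
```

```bash
python3 st.py .087 -.037 .079
python3 - <<'E'
from workcell import *
import cv2
c=camera("scene");cv2.imwrite("pics/s2.png",cv2.resize(c["pixels"][90:310,140:390,::-1],None,fx=3,fy=2.7))
E
```

```text
2.9833 box tcp [ 0.0103 -0.0375  0.0793] F [-2.02 -1.07  1.64] grip 0.497
(array([0.0767, 0.0003, 0.0004]), array([-0.    ,  0.0001, -0.0001]))
```

View pics/s2.png

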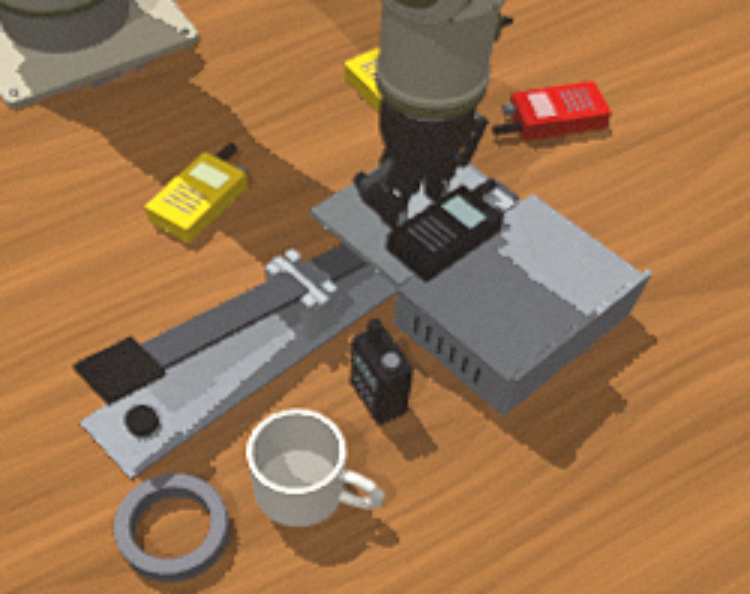

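Both fingers are pushing the radio squarely, and it is now crossing the seam. I'll carry on.

Request:
send_rows:
  motion:
    - [50, 0.006, 0, 0, 0, 0, 0]
    - [50, 0.012, 0, 0, 0, 0, 0]
    - [50, 0.02, 0, 0, 0, 0, 0]
    - [50, 0.028, 0, 0, 0, 0, 0]
    - [50, 0.036, 0, 0, 0, 0, 0]
    - [50, 0.044, 0, 0, 0, 0, 0]
    - [50, 0.052, 0, 0, 0, 0, 0]
    - [50, 0.06, 0, 0, 0, 0, 0]
    - [50, 0.068, 0, 0, 0, 0, 0]
    - [50, 0.074, 0, 0, 0, 0, 0]

```text
clock: 3.87
position: [0.5835, 0.1522, 0.0792]
ee_rot: [-0.704, -0.063, 0.063, 0.704]
ft_force: [-2.5, -0.4, 0.2]
grip_width: 0.503
```

Request:
send_rows:
  motion:
    - [50, 0.004, 0, 0, 0, 0, 0]
    - [50, 0.008, 0, 0, 0, 0, 0]
    - [50, 0.01, 0, 0, 0, 0, 0]
    - [50, 0.01, 0, 0, 0, 0, 0]
    - [50, 0, 0, 0, 0, 0, 0]
    - [50, -0.02, 0, 0, 0, 0, 0]
    - [50, -0.02, -0.03, 0, 0, 0, 0]
    - [50, -0.02, -0.07, 0, 0, 0, 0]
    - [50, -0.02, -0.11, 0, 0, 0, 0]
    - [50, -0.02, -0.13, 0, 0, 0, 0]

```text
clock: 4.7
position: [0.5642, 0.1487, 0.2146]
ee_rot: [-0.704, -0.065, 0.061, 0.705]
ft_force: [0.7, 1.1, 0.1]
grip_width: 0.499
```

```bash
python3 st.py 0 -.345 .21
python3 - <<'E'
from workcell import *
import cv2
c=camera("scene");cv2.imwrite("pics/s3.png",cv2.resize(c["pixels"][90:310,140:390,::-1],None,fx=3,fy=2.7))
E
```

```text
4.7 box tcp [ 0.0651 -0.0375  0.2146] F [0.71 1.08 0.13] grip 0.499
(array([-0.0651,  0.0038, -0.3076]), array([-0.0015, -0.0002,  0.0061]))
```

View pics/s3.png

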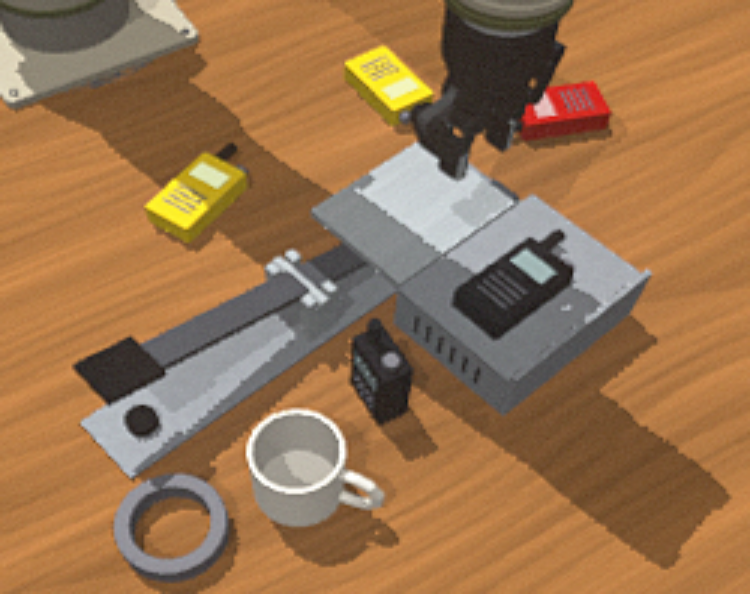

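The radio is lying wholly on the deck, clear of the seam; its near edge runs from (453,293) to (525,237) in this crop. I'll check the number, then go to the pad.

Run:
```python
from h import *
from workcell import *
s=load("scene0.npz")
for x,y in[(453,290),(525,237),(497,325),(574,268)]: print(b(cast(s,x/3+140,y/2.7+90,.098)).round(4))
c=camera("top");P=pts(c);q=P.reshape(-1,3);k=B.inv().apply(q-O)
m=((k[:,2]>.09)&(k[:,2]<.11)&(k[:,0]>.06)&(k[:,0]<.19)&(abs(k[:,1]+.03)<.1));print(m.sum(),np.percentile(k[m],[2,50,98],axis=0).round(4))
```

```text
[ 0.1069 -0.0843  0.098 ]
[0.1054 0.0059 0.098 ]
[ 0.1574 -0.0834  0.098 ]
[0.1577 0.0114 0.098 ]Traceback (most recent call last):
  File "<stdin>", line 6, in <module>
    return _quantile_unchecked(
        a, q, axis, out, overwrite_input, method, keepdims, weights)
    return _ureduce(a,
                    func=_quantile_ureduce_func,
    ...<5 lines>...
                    overwrite_input=overwrite_input,
                    method=method)
    r = func(a, **kwargs)
    result = _quantile(arr,
                       quantiles=q,
    ...<2 lines>...
                       out=out,
                       weights=wgt)
    slices_having_nans = np.isnan(arr[-1, ...])
                                  ~~~^^^^^^^^^
IndexError: index -1 is out of bounds for axis 0 with size 0
```

Request:
send_rows:
  motion:
    - [0, -0.01, 0, -0.04, 0, 0, 0]
    - [0, -0.02, 0, -0.08, 0, 0, 0]
    - [0, -0.03, 0, -0.12, 0, 0, 0]
    - [0, -0.04, 0, -0.16, 0, 0, 0]
    - [0, -0.05, 0, -0.2, 0, 0, 0]
    - [0, -0.06, 0, -0.24, 0, 0, 0]
    - [0, -0.065, 0, -0.28, 0, 0, 0]
    - [0, -0.065, 0, -0.308, 0, 0, 0]
    - [0, -0.065, 0, -0.308, 0, 0, 0]
    - [0, -0.065, 0, -0.308, 0, 0, 0]

```text
clock: 5.63
position: [0.5528, -0.1681, 0.2085]
ee_rot: [0.705, 0.061, -0.062, -0.704]
ft_force: [1.1, 1.6, -0.2]
grip_width: -0.002
```

```bash
python3 st.py 0 -.345 .14
```

```text
5.6333 box tcp [-0.0023 -0.3472  0.2085] F [ 1.07  1.57 -0.23] grip -0.002
(array([0.0023, 0.0685, 0.0023]), array([ 0.0003, -0.0035, -0.0009]))
```

Request:
send_rows:
  motion:
    - [0, 0.002, 0.03, 0.002, 0, 0, 0]
    - [0, 0.002, 0.055, 0.002, 0, 0, 0]
    - [0, 0.002, 0.068, 0.002, 0, 0, 0]
    - [0, 0.002, 0.074, 0.002, 0, 0, 0]
    - [0, 0.002, 0.078, 0.002, 0, 0, 0]
    - [0, 0.002, 0.082, 0.002, 0, 0, 0]
    - [0, 0.002, 0.086, 0.001, 0, 0, 0]
    - [0, 0.002, 0.09, 0, 0, 0, 0]
    - [0, 0.002, 0.095, 0, 0, 0, 0]

```text
clock: 6.38
position: [0.5563, -0.1663, 0.1151]
ee_rot: [0.705, 0.064, -0.062, -0.704]
ft_force: [-0.3, -1.7, 3.7]
grip_width: 0.001
```

```bash
python3 st.py 0 -.352 .08;python3 - <<'E'
from workcell import *
import cv2
c=camera("scene");cv2.imwrite("pics/s4.png",cv2.resize(c["pixels"][90:310,140:390,::-1],None,fx=3,fy=2.7))
E
```

```text
6.3833 box tcp [ 0.0015 -0.3461  0.1151] F [-0.27 -1.69  3.74] grip 0.001
(array([-0.0016,  0.0351, -0.0059]), array([0.0009, 0.    , 0.0022]))
```

View pics/s4.png

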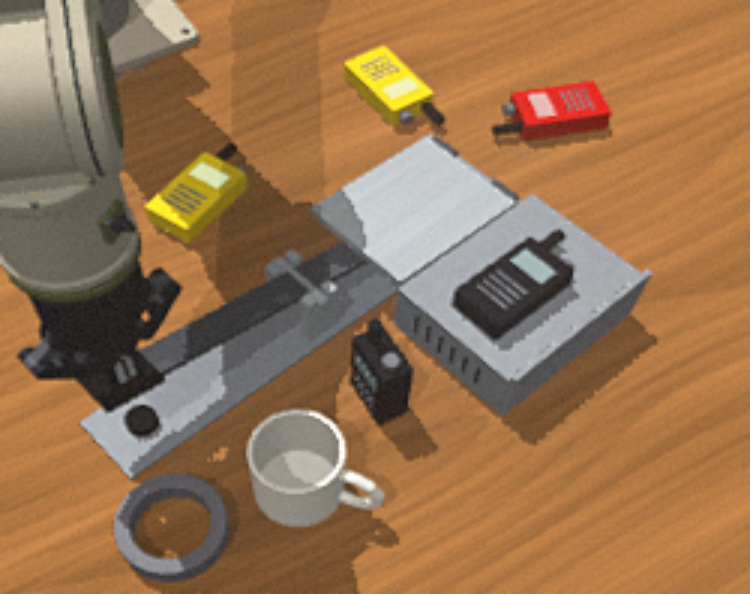

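The fingers sit on the pad at about (130,375) and the force is 3.7 N. The lever is starting down, so I'll follow its arc.

Request:
send_rows:
  motion:
    - [0, -0.001, 0.006, -0.001, 0, 0, 0]
    - [0, -0.001, 0.012, -0.002, 0, 0, 0]
    - [0, -0.001, 0.018, -0.003, 0, 0, 0]
    - [0, -0.001, 0.024, -0.004, 0, 0, 0]
    - [0, -0.001, 0.03, -0.005, 0, 0, 0]
    - [0, -0.001, 0.036, -0.006, 0, 0, 0]
    - [0, -0.001, 0.042, -0.006, 0, 0, 0]
    - [0, -0.001, 0.048, -0.006, 0, 0, 0]

```text
clock: 7.1
position: [0.5562, -0.1723, 0.0665]
ee_rot: [0.704, 0.063, -0.062, -0.704]
ft_force: [0.8, -0.8, 4.8]
grip_width: 0.002
```

```bash
python3 st.py 0 -.350 .037;python3 - <<'E'
from workcell import *
import cv2
c=camera("scene");cv2.imwrite("pics/s5.png",cv2.resize(c["pixels"][90:310,140:390,::-1],None,fx=3,fy=2.7))
E
```

```text
7.1 box tcp [ 0.0004 -0.3519  0.0665] F [ 0.77 -0.8   4.84] grip 0.002
(array([-0.0004,  0.0295,  0.0019]), array([ 0.0006, -0.    ,  0.0015]))
```

View pics/s5.png

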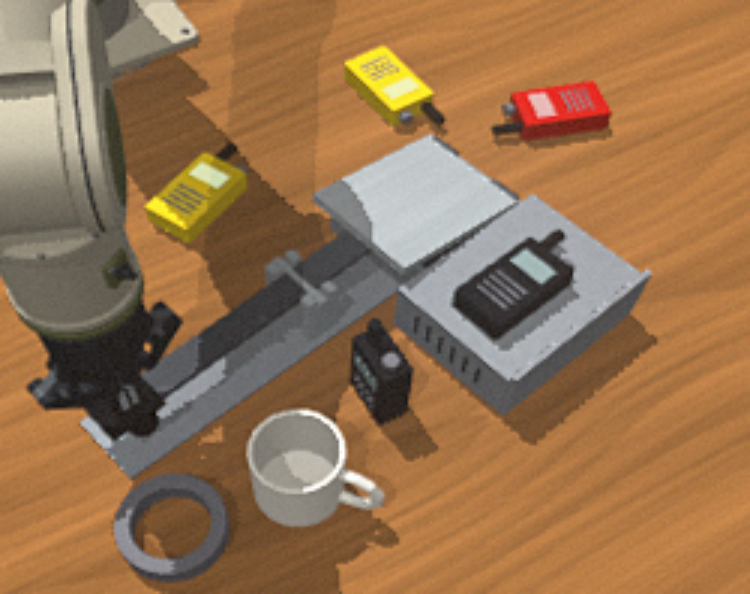

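The cover is partly raised, the pin is still in its notches, and the radio hasn't moved. Now pressing down to the bumper.

Request:
send_rows:
  motion:
    - [0, 0, 0.006, 0, 0, 0, 0]
    - [0, 0, 0.012, 0, 0, 0, 0]
    - [0, 0, 0.018, 0.001, 0, 0, 0]
    - [0, 0, 0.023, 0.001, 0, 0, 0]
    - [0, 0, 0.027, 0.002, 0, 0, 0]
    - [0, 0, 0.03, 0.002, 0, 0, 0]
    - [0, 0, 0.032, 0.002, 0, 0, 0]
    - [0, 0, 0.032, 0.002, 0, 0, 0]

```text
clock: 7.82
position: [0.5556, -0.1694, 0.0347]
ee_rot: [-0.704, -0.063, 0.063, 0.705]
ft_force: [-0.4, 2.4, 7.1]
grip_width: 0.002
```

```bash
python3 st.py 0 -.350 .034
```

```text
7.8167 box tcp [ 3.000e-04 -3.489e-01  3.470e-02] F [-0.4   2.43  7.14] grip 0.002
(array([-0.0003,  0.0007, -0.0011]), array([-0.0009,  0.0005,  0.0007]))
```

Request:
send_rows:
  motion:
    - [0, 0, 0.001, 0, 0, 0, 0]
    - [0, 0, 0.002, 0, 0, 0, 0]
    - [0, 0, 0.002, 0, 0, 0, 0]
    - [0, 0, 0.002, 0, 0, 0, 0]
    - [0, 0, 0.002, 0, 0, 0, 0]
    - [0, 0, 0.002, 0, 0, 0, 0]

```text
clock: 8.32
position: [0.5558, -0.1693, 0.0341]
ee_rot: [-0.704, -0.063, 0.063, 0.705]
ft_force: [-5.9, 4.5, 21.0]
grip_width: 0.004
```

```bash
python3 st.py 0 -.350 .034;python3 - <<'E'
from h import *
from workcell import *
c=camera("scene");cv2.imwrite("pics/s6.png",cv2.resize(c["pixels"][90:310,140:390,::-1],None,fx=3,fy=2.7))
P=pts(c);k=B.inv().apply(P.reshape(-1,3)-O)
m=(abs(k[:,0])<.05)&(k[:,1]>-.095)&(k[:,1]<.04)&(k[:,2]>.065)&(k[:,2]<.13)
a=np.polyfit(k[m,1],k[m,2],1);print("cover angle",np.arctan(-a[0]),m.sum())
m=(k[:,0]>.07)&(k[:,0]<.19)&(k[:,1]>-.1)&(k[:,1]<.06)&(k[:,2]>.094)&(k[:,2]<.115)
r=cv2.minAreaRect((k[m,:2]*1000).astype(np.float32));print("radio",r,np.median(k[m],0))
E
```

```text
8.3167 box tcp [ 0.0005 -0.3489  0.0341] F [-5.9   4.5  20.97] grip 0.004
(array([-0.0005,  0.0001, -0.0011]), array([-0.0014,  0.0005,  0.0014]))
cover angle 0.24960641554304644 1255
radio ((132.77455139160156, -37.773189544677734), (54.960777282714844, 96.09577941894531), 0.7540802955627441) [ 0.13430799 -0.04096692  0.09971397]
```

View pics/s6.png

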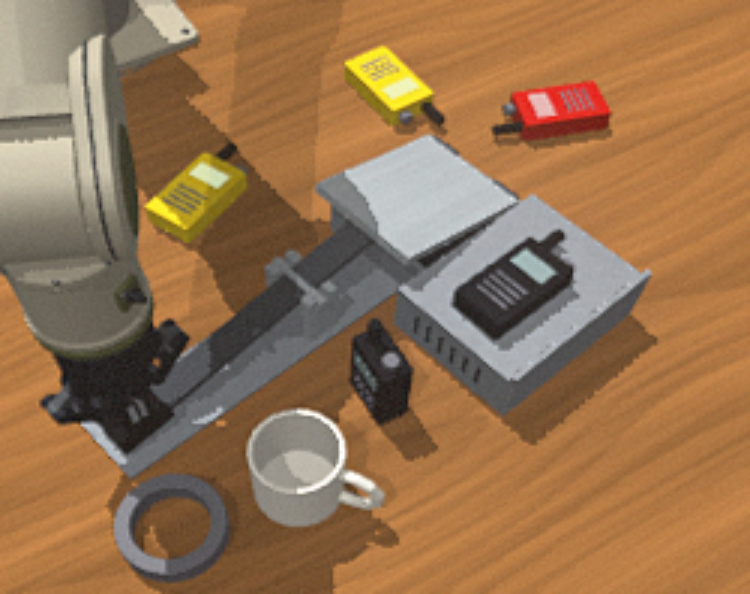

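The lever is on its bumper with 21 N on the fingers. The cover reads about 0.25 rad, the pin is in its notches (around (305,280)), the radio is flat on the deck at x ≈ 0.133, and the bystanders haven't moved. Handing in.

```bash
python3 st.py; python3 -c "
from workcell import *
print(hand_in())"
```

```text
8.3667 box tcp [ 0.0005 -0.3489  0.0341] F [-5.24  4.59 21.57] grip 0.004
the job is handed in; nothing more can be done
None
```

I pushed the radio across the seam onto the deck with two spread fingertips. I then shut the fingers, pressed the lever pad down along its arc to the bumper, and handed in at 8.4 s while holding it there.

The last checks before handing in agreed with the task:

| Check | Reading | Needed |
|---|---|---|
| Cover angle | about 0.25 rad | above 0.22 |
| Fingertip height on the pad | 34 mm | pad below 52 mm |
| Upward force on the fingers | about 21 N | above 0.5 N |
| Radio position in the box's x | centre about 133 mm, under 1° off the box's y axis, lying flat | ends above 88 mm |

- **Pin and bystanders:** I checked these only by eye in the picture. The pin looked seated in its notches, and the spare radio, mug and tape looked unmoved.
- **Failed check:** one measurement of the radio from the top camera found no points, probably because the arm was in the way. I used the scene camera instead.

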